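# Slide the soap tray into its shelf runners until the drop catch falls behind it

### The arm

A 6-joint arm with a two-finger parallel gripper is mounted at the origin on the work surface. World frame = base frame: x ahead of the robot, y to its left, z up, the work surface at z = 0. Lengths are in m, angles in rad, forces in N, time in s.
With the tool pointing down it reaches from about 0.3 to 0.875 m from the base axis. Payload 6.4 kg.
Tool frame: the origin (TCP) lies between the finger pads; the fingertips stand 8 mm ahead of it and the grasp point (between the pads) lies 11 mm behind it; z points along the fingers, y is the direction in which the jaws open and shut (so a half turn about z gives the same grasp; the last joint's range is limited). The gripper opens to 85 mm and grips with 20 to 120 N. Pads are 22 mm wide; open, the fingers measure 114 mm over their backs; the gripper's body (76 mm by 85 mm) begins 54 mm behind the grasp point. The pads swing forward as they close: fully open they stand 13 mm farther back than shut.
Start: joints at [-1.502, 0.181, 1.607, -0, 1.354, -0.206], TCP at [0.156, -0.553, 0.239] pointing down, gripper open.
Joint ranges: [-2.99, 2.99], [-0.89, 2.07], [0.3, 2.58], [-1.14, 4.28], [0, 2.63], [-3.12, 3.12]. Speed limits (rad/s): [2.57, 2.57, 3.01, 3.14, 3.14, 3.14].

### API

Orientations are given as a unit quaternion [w, x, y, z].
In Python, from bench import monitor, viewer, workorder, spotter gives the robot as it stands. The module is installed in compiled form; this text tells all that it offers.
- The arm moves only by the tool move_arm, never from a script. Its argument "motion" is a list of rows, each a list of 3 entries, a list of its own where there are three numbers: the shift along the tool's x, y, z in units of 60 mm (1.0 is 60 mm), then the turn, a rotation vector about the tool's x, y, z in units of 8 degrees (1.0 is 8 degrees), then the opening in per cent of the stroke, from 0 (shut) to 100 (fully open). In form: [[[dx, dy, dz], [rx, ry, rz], grip], ...]. A call has 1 to 10 rows; each row is the pose to reach, as a shift and turn from the pose commanded when the call began, along the tool's axes at that moment; what a row does not reach only later rows make up. A row lasts 1/8 s, in which the tool goes at most 62.5 mm and 10.7 degrees, less where a joint would pass 70% of its speed; a pose out of reach is approached as far as the arm can. A call with a gripper value outside its range is refused whole. The fingers move at their own pace and stop on an object; the grip force is fixed at half the most. Time passes only in rows, so rows that repeat a pose let the fingers close. It gives the time, the measured TCP pose, the force and the opening at its end, in the units of the state.
- monitor.get_obs(): the state, without advancing time (a new reading comes with each control period).
- viewer.camera(name): name is "scene" or "top" or "wrist"; returns the picture (400x640x3 uint8, blue, green, red); there is no depth.
- viewer.calibration(name): a dict with "fovy" (degrees; the focal length in pixels is half the picture's height over the tangent of half this angle, whatever the lens; pixels are square), "cx", "cy" (the principal point, pixels), "distortion" ([k1, k2, p1, p2, k3] as OpenCV has them; the pictures are not rectified), "extrinsics" (4x4, takes a point from camera to world coordinates). Camera axes: x right, y down, z forward; pixel columns grow to the right and rows downward; lengths in m; the calibration is good to about 2 mm. A picture is of the moment at which its call begins: read the wrist's pose just before it. calibration takes no time and is no camera call; for the wrist camera it gives the pose at the moment of the call.
- workorder.hand_in(): hands the job in, once; it reports no verdict.
Trained networks look in the newest picture that a camera, given by its name, has taken for a name from the list of things; names that differ only in an ending like _2 or _b are one class to them, and where a whole thing is asked for, a point or a joint stands for the part that bears it (a point fixed in the world has none). Each returns a list of dicts, best first, with "score" (0 to 1); they miss things now and then, are a little off and sometimes report something else, mostly with a low value. They report only what shows in the picture. A call takes as long as a camera call. They do not tell look-alikes from the thing itself.
- spotter.search_frame(camera, name): "centre" ([column, row] as shares, 0 to 1, of the picture: columns of its width, rows of its height, amid what is visible of it).
- spotter.outline_of(camera, name): "region" (400x640 bool, what is visible of it) and "centre" ([column, row] as shares, 0 to 1, of the picture: columns of its width, rows of its height, amid what is visible of it).
The state is a dict: "time_s": time; "q": joint angles; "dq": joint speeds; "joint_efforts": joint torques, N m; "eef_pos": TCP position; "eef_rot": TCP orientation; "wrist_force": force on the tool from outside, world axes, zero at the start; "torque": the same for the moment, N m; "opening": opening from 0.0 (shut) to 1.0 (fully open).
Only numpy, scipy, OpenCV 4.12 (cv2) and the standard library are available. Lean on these libraries where they do the work, as an engineer would, in place of code of your own. Each camera call takes 0.05 s, during which the arm holds its last target. There are 200 camera calls.

### The job

Pick up the grey soap tray by its upright handle, set it on the glass shelf at the mouth of the steel runners and slide it gently in, letting the tray's own edge lift the hinged catch, until the catch drops down behind the tray. Never ram or jam the tray or press hard on the buffer inside, and keep the fingers off the runners and the catch. Leave the tray latched and let go, and the other things on the shelf undisturbed.

Things in the scene. Friction and masses are not known exactly. Their poses are not given: they have to be found in the camera images.
- shelf: Fixed frosted glass shelf, 460 (x) by 1060 (y) by 12 mm; its top, on which everything stands, is 30 mm above the work surface. Origin at the centre of its underside.
- tray: Loose grey plastic soap tray, 0.15 to 0.30 kg, 80 mm long (x, its sliding direction), 130 wide (y), 12 high; its side strips (over 36 mm from the middle) are solid and flat at 12 mm, the middle a sunken floor 5 mm thick. In the middle stands a solid handle 16 (x) by 40 (y) mm, top 58 mm above the underside. Front and back are alike. Origin: centre of the underside, z up.
- dock: Fixed steel runners on the shelf. Origin on the shelf top, middle of the mouth; +x points into the runners (away from the robot, within 0.3 rad), y left. Side walls 150 mm long, 134 mm apart inside (the tray has 2 mm each side). Ahead of the mouth guides spread outwards over 38 mm, to 157 mm apart. Over 20 N between the tray and runners, catch or buffer counts as ramming.
- dock_lips (a point): Point on the runners 75 mm in from the mouth, middle, 15 mm above the shelf: the height of the underside of the lips that overhang the walls (lips 3 mm thick, their inner edges 116 mm apart). Because of them the tray can enter only through the mouth, flat on the shelf.
- catch_mid (a point): Where the catch pivot would be at the middle setting (12 mm in, 50 left of middle, 34 above the shelf). The aluminium carriage with catch and buffer is clamped up to 18 mm nearer or deeper, NOT measured: find it by feel or by watching. The tongue, 14 mm wide, slopes from the pivot to its tip 43 mm deeper, 3 mm above the shelf; the tray edge lifts it with under 2 N. Its post is 42 mm tall.
- buffer_mid (a point): Where the sprung rubber buffer's face would be at the middle setting (132 mm in, 49 left); it shifts with the carriage. It yields 13 mm, 2 N rising to 13 N, then is solid. The catch falls with the buffer pressed 9 to 10 mm (about 10 N; tray origin about 102 mm in at middle setting), leaving 3 to 4 mm. When let go it pushes the tray back about 7 mm onto the catch.
- catch (a joint): Angle of the hinged steel catch (rad): 0 hanging down across the tray's way, growing as it is lifted; about 0.2 while it rides on top of the tray; it falls back to 0 by its own weight once the tray is past.
- shampoo: Bystander: closed white bottle, diameter 60, 190 mm tall, origin at the centre of its underside.
- tumbler: Bystander: white ceramic tumbler, diameter 74, 95 mm tall, origin at the centre of its underside.
- pumice: Bystander: black pumice stone, 90 by 50 by 30 mm, origin at the centre of its underside.
- comb: Bystander: clear comb lying flat, 130 by 35 by 5 mm, origin near its middle on the shelf.
There are look-alikes about, which are no part of the job. What is shaped like the tray but purple is not meant.

How it is judged:
On the way, in this order (a step that is already met when the one before it is completed fails the run):
1. the tray lies flat in the mouth of the runners, short of the catch or just meeting it (y of tray in the frame of dock between -0.005 and 0.005 m and z of tray in the frame of dock below 0.005 m and angle between the x axis of tray and the x axis of dock, either way round below 0.08 rad and x of tray in the frame of dock between -0.04 and 0.02 m), for 0.1 s.
2. the tray, in the runners, has lifted the catch and is under it (y of tray in the frame of dock between -0.005 and 0.005 m and z of tray in the frame of dock below 0.005 m and angle between the x axis of tray and the x axis of dock, either way round below 0.08 rad and value of joint catch above 0.12 rad and x of tray in the frame of dock above -0.005 m and contact force between tray and dock above 0.02 N), for 0.1 s.
3. the catch has dropped behind the tray (y of tray in the frame of dock between -0.005 and 0.005 m and z of tray in the frame of dock below 0.005 m and angle between the x axis of tray and the x axis of dock, either way round below 0.08 rad and value of joint catch below 0.06 rad and x of tray in the frame of dock above 0.068 m), for 0.2 s.
At the end, for the whole second after the job is handed in: The tray lies flat in the runners (within 5 mm of their middle line, within 5 mm of the shelf, within 0.08 rad of straight), wholly past the catch (origin more than 68 mm in from the mouth), with the catch hanging down behind it (below 0.06 rad), at rest (all of step 3 and linear speed of tray below 0.02 m/s and velocity of joint catch below 0.2 rad/s); the robot touches nothing.
It fails at once if the tray is rammed or jammed: more than 20 N against runners, catch or buffer (contact force between tray and dock above 20 N).
It fails at once if the fingers or arm touch the runners, the catch or the buffer (contact force between any of the fingers, the arm and dock above 1 N).
It fails at once if a bystander is moved by more than 20 mm (distance of any of shampoo, tumbler, pumice, comb from where it was at the start of the episode above 0.02 m).
It also fails if it takes over 72 s, if anything falls off the work surface, if the arm or the gripper's body presses on something with over 40 N, if the wrist force passes 120 N, or if a joint passes its speed limit or range.

## Working session

There is one attempt and no reset: what is moved stays moved. The work goes in short steps, Python scripts to look and compute and a tool call to move; the robot and the scene stay as the last step left them, time stands still between calls to the robot, and variables do not carry over. Pictures are saved under pics/ and viewed, about 8 in all and at most 12, crops included, and the job is handed in when it is done.

Besides the shell and the picture viewer there is one more tool, called after "Emit:" by a JSON object that holds its "fn" and its "kwargs". move_arm: Moves the arm, as the interface text tells. Its arguments: {"type":"object","properties":{"motion":{"type":"array","items":{"type":"array"}}},"required":["motion"]}

```bash
mkdir -p pics; cat > h.py <<'E'
import numpy as np, cv2
from bench import monitor, viewer, workorder, spotter
def cal(n):
    c=viewer.calibration(n); f=200/np.tan(np.radians(c["fovy"])/2)
    return np.array([[f,0,c["cx"]],[0,f,c["cy"]],[0,0,1]]),np.array(c["distortion"]),np.array(c["extrinsics"])
def back(n,px,z,c=None):
    K,D,E=c or cal(n); p=cv2.undistortPoints(np.array(px,float).reshape(-1,1,2),K,D).reshape(-1,2)
    d=np.c_[p,np.ones(len(p))]@E[:3,:3].T; o=E[:3,3]
    return o+d*((z-o[2])/d[:,2])[:,None]
def proj(n,P,c=None):
    K,D,E=c or cal(n); Q=(np.array(P,float).reshape(-1,3)-E[:3,3])@E[:3,:3]
    return cv2.projectPoints(Q,np.zeros(3),np.zeros(3),K,D)[0].reshape(-1,2)
E
cat > a.py <<'E'
from h import *
ims=[]
for n in ("scene","top"):
    im=viewer.camera(n); cv2.imwrite(f"pics/{n}0.png",im)
    for t in ("tray","dock","shampoo","tumbler","pumice","comb","catch","shelf"):
        for r in spotter.search_frame(n,t)[:3]:
            c=np.array(r["centre"])*[640,400]; print(n,t,round(r["score"],2),c.round(1),back(n,[c],.036)[0].round(3))
print(monitor.get_obs())
E
python3 a.py
```

```text
scene tray 0.86 [222.  205.7] [ 0.24  -0.431  0.036]
scene tray 0.84 [216.  313.3] [ 0.52  -0.65   0.036]
scene tray 0.57 [307.2 221. ] [ 0.48  -0.269  0.036]
scene dock 0.85 [415.5 151.9] [0.543 0.209 0.036]
scene shampoo 0.71 [361.5 268.7] [ 0.711 -0.264  0.036]
scene tumbler 0.77 [372.5 241.2] [ 0.674 -0.173  0.036]
scene pumice 0.96 [263.5 245.9] [ 0.451 -0.425  0.036]
scene comb 0.74 [314.7 286.2] [ 0.654 -0.4    0.036]
scene shelf 0.57 [379.5 223.2] [ 0.647 -0.109  0.036]
top tray 0.96 [390.6 270. ] [ 0.24  -0.421  0.036]
top tray 0.84 [455.7 190. ] [ 0.499 -0.631  0.036]
top tray 0.56 [340.6 190.7] [ 0.487 -0.262  0.036]
top dock 0.67 [187.3 158.8] [0.579 0.233 0.036]
top shampoo 0.58 [354.4 108.5] [ 0.764 -0.303  0.036]
top tumbler 0.81 [323.  121.9] [ 0.715 -0.2    0.036]
top pumice 0.56 [393.9 204.2] [ 0.447 -0.432  0.036]
top comb 0.66 [385. 140.] [ 0.659 -0.404  0.036]
top shelf 0.71 [252.5 151.7] [0.608 0.025 0.036]
{'time_s': 0.9, 'q': array([-1.50231795e+00,  1.80761161e-01,  1.60697960e+00,  6.54303526e-06,
        1.35376098e+00, -2.06291801e-01]), 'dq': array([-3.60429192e-04,  3.39487363e-03, -1.97993160e-04,  1.20502776e-03,
        8.23250844e-04, -7.39938318e-05]), 'joint_efforts': array([ 3.91767999e-04, -4.44829524e+01, -3.51678979e+01, -2.28638182e-04,
        7.87456393e-04, -7.06525451e-07]), 'eef_pos': array([ 0.15603838, -0.55346379,  0.23932019]), 'eef_rot': array([4.55650565e-05, 9.90577599e-01, 1.36952614e-01, 5.76829232e-08]), 'wrist_force': array([-0.18936751, -0.02432402,  1.07495997]), 'torque': array([ 0.01658022, -0.02273105, -0.00504681]), 'opening': 1.0021225121810473}
```

```bash
python3 -c "
import cv2,numpy as np
a=cv2.imread('pics/top0.png'); b=cv2.imread('pics/scene0.png')
cv2.imwrite('pics/top0b.png',cv2.resize(a[60:340,100:500],(800,560),interpolation=cv2.INTER_CUBIC))"
```

```text
(no output)
```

View pics/scene0.png

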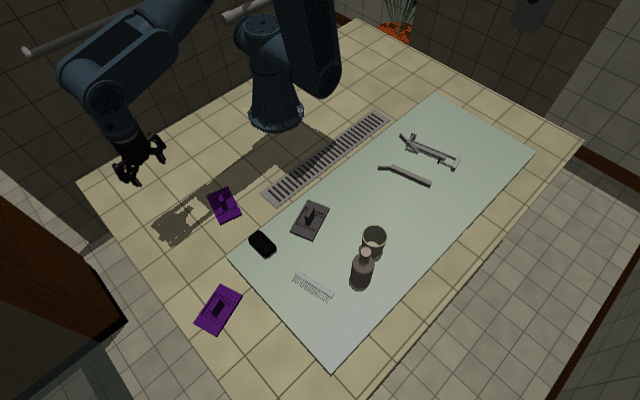

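View pics/top0b.png

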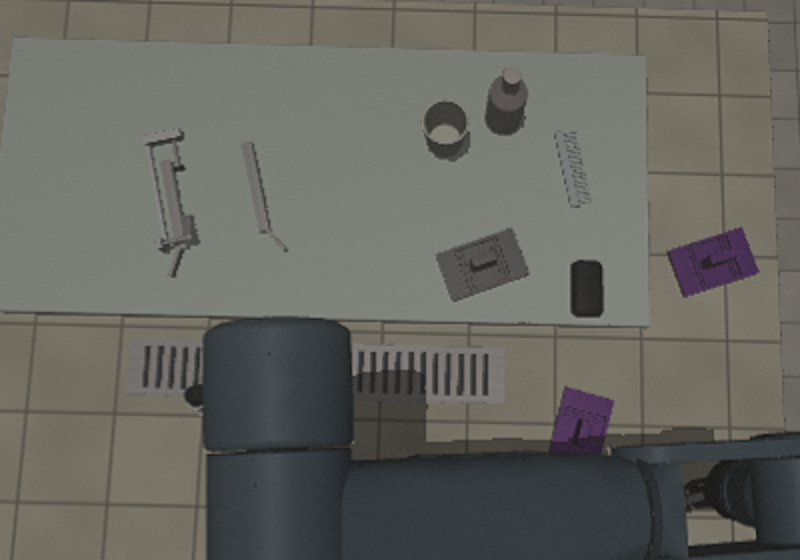

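Candidates for the tray are the grey one at scene (310,220) / top (341,191), and purple ones at scene (222,205) and (216,313). I choose the grey one. The comb, pumice, tumbler and shampoo are well apart from it, and the runners are at top (187,159).

```bash
cat >> h.py <<'E'
from scipy.spatial.transform import Rotation as R
def rot(q): return R.from_quat(np.roll(q,-1))
def down(yaw): # tool x at yaw, tool z down
    return R.from_matrix(np.array([[np.cos(yaw),np.sin(yaw),0],[np.sin(yaw),-np.cos(yaw),0],[0,0,-1.]]).copy())
def plan(pos,yaw,o=None):
    o=o or monitor.get_obs(); A=rot(o["eef_rot"])
    print("shift",(A.inv().apply(np.array(pos)-o["eef_pos"])/.06).round(3),"turn",((A.inv()*down(yaw)).as_rotvec()/np.radians(8)).round(3))
E
python3 - <<'E'
from h import *
o=monitor.get_obs(); K,D,E=cal("wrist"); A=rot(o["eef_rot"])
print("cam in tool",A.inv().apply(E[:3,3]-o["eef_pos"]).round(4)); print((A.inv().as_matrix()@E[:3,:3]).round(3),K[0,0],D)
for n in("scene","top"):
    viewer.camera(n)
    for r in spotter.outline_of(n,"tray"):
        c=np.array(r["centre"])*[640,400]
        m=r["region"].astype(np.uint8); k=max(cv2.findContours(m,0,1)[0],key=cv2.contourArea).reshape(-1,2)
        w=back(n,k,.04)[:,:2]; b=cv2.minAreaRect((w*1000).astype(np.float32)); print(n,c.round(),b)
plan([.45,-.25,.28],1.92,o)
E
```

```text
cam in tool [ 0.0675 -0.0003 -0.134 ]
[[ 0.001 -0.964 -0.264]
 [ 1.     0.001 -0.   ]
 [ 0.001 -0.264  0.964]] 293.65701989652075 [-0.04034084  0.          0.          0.          0.        ]
scene [217. 312.] ((514.3853149414062, -638.4074096679688), (84.58161926269531, 126.30645751953125), 20.403139114379883)
scene [222. 207.] ((243.9153594970703, -427.4434814453125), (76.47237396240234, 129.99588012695312), 75.00189971923828)
scene [306. 221.] ((483.841064453125, -260.805908203125), (83.0110092163086, 133.08279418945312), 21.348224639892578)
scene [311. 284.] ((649.3518676757812, -406.3336181640625), (127.40694427490234, 32.51764678955078), 12.007936477661133)
top [457. 193.] ((494.9845886230469, -630.40673828125), (78.1851806640625, 128.50799560546875), 18.576169967651367)
top [340. 191.] ((482.6693115234375, -261.6233825683594), (86.21739196777344, 134.15550231933594), 21.798446655273438)
top [388. 271.] ((236.16397094726562, -419.52239990234375), (81.97344970703125, 98.96887969970703), 79.2137680053711)
shift [ 6.088 -3.539 -0.678] turn [ 0.0000e+00  1.0000e-03 -1.1783e+01]
```

Emit:
{"fn": "move_arm", "kwargs": {"motion": [[[0,0,-0.7],[0,0,-1.2],100],[[0.9,-0.5,-0.7],[0,0,-2.4],100],[[1.8,-1,-0.7],[0,0,-3.6],100],[[2.7,-1.5,-0.7],[0,0,-4.8],100],[[3.6,-2,-0.7],[0,0,-6],100],[[4.5,-2.5,-0.7],[0,0,-7.2],100],[[5.2,-3,-0.7],[0,0,-8.4],100],[[5.8,-3.3,-0.7],[0,0,-9.6],100],[[6.1,-3.5,-0.7],[0,0,-10.8],100],[[6.1,-3.5,-0.7],[0,0,-12],100]]}}

```text
time_s: 2.35
eef_pos: [0.4523, -0.2505, 0.2813]
eef_rot: [0.0, 0.558, 0.83, 0.0]
wrist_force: [0.5, -0.5, 0.2]
opening: 1.003
```

```bash
cat > tray.py <<'E'
from h import *
import sys
o=monitor.get_obs(); c=cal("wrist"); im=viewer.camera("wrist"); cv2.imwrite(sys.argv[1],im)
print(o["time_s"],o["eef_pos"].round(4),o["q"].round(3))
from scipy.optimize import least_squares
for r in spotter.outline_of("wrist","tray")[:2]:
    m=r["region"].astype(np.uint8); k=max(cv2.findContours(m,0,1)[0],key=cv2.contourArea).reshape(-1,2)
    w=back("wrist",k,.042,c)[:,:2]; b=cv2.minAreaRect((w*1000).astype(np.float32)); print(r["score"],b,im[m>0].mean(0))
E
python3 tray.py pics/w1.png
```

```text
2.35 [ 0.4523 -0.2505  0.2813] [-0.736  0.016  1.701  0.     1.425 -1.124]
0.82 ((238.92750549316406, -400.3077087402344), (83.93511199951172, 122.81290435791016), 76.47015380859375) [78.469756   25.6985852  61.72298544]
0.7 ((483.710693359375, -258.86688232421875), (79.86893463134766, 128.78733825683594), 21.18770980834961) [55.17925496 56.53007519 58.28537252]
```

View pics/w1.png

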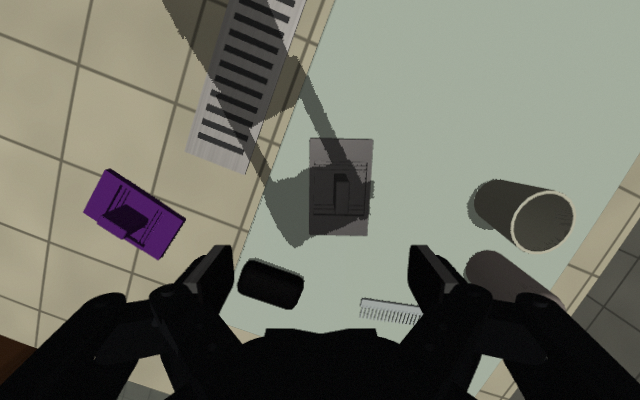

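The picture shows the grey tray at (340,187), matching the choice. The purple one (135,212), pumice (270,283), tumbler (530,215), shampoo and comb are all clear of the path.

```bash
python3 - <<'E'
from h import *
plan([.4837,-.259,.15],1.571+.37); plan([.4837,-.259,.052],1.571+.37)
E
```

```text
shift [-0.315  0.45   2.188] turn [-0.     0.     0.083]
shift [-0.315  0.45   3.822] turn [-0.     0.     0.083]
```

Emit:
{"fn": "move_arm", "kwargs": {"motion": [[[-0.3,0.45,0.7],[0,0,0.1],80],[[-0.3,0.45,1.4],[0,0,0.1],80],[[-0.3,0.45,2.1],[0,0,0.1],80],[[-0.3,0.45,2.7],[0,0,0.1],80],[[-0.3,0.45,3.2],[0,0,0.1],80],[[-0.3,0.45,3.6],[0,0,0.1],80],[[-0.3,0.45,3.8],[0,0,0.1],80],[[-0.3,0.45,3.8],[0,0,0.1],50],[[-0.3,0.45,3.8],[0,0,0.1],10],[[-0.3,0.45,3.8],[0,0,0.1],0]]}}

```text
time_s: 3.7
eef_pos: [0.4838, -0.2594, 0.0547]
eef_rot: [0.001, 0.567, 0.824, -0.0]
wrist_force: [1.5, -0.8, 0.1]
opening: 0.179
```

Emit:
{"fn": "move_arm", "kwargs": {"motion": [[[0,0,0],[0,0,0],0],[[0,0,0],[0,0,0],0],[[0,0,0],[0,0,0],0],[[0,0,0],[0,0,0],0]]}}

```text
time_s: 4.2
eef_pos: [0.4839, -0.2594, 0.0546]
eef_rot: [0.001, 0.567, 0.824, -0.0]
wrist_force: [-0.8, 0.6, 6.2]
opening: 0.179
```

```bash
python3 - <<'E'
from h import *
plan([.55,.06,.30],1.571+.19)
E
```

```text
shift [ 4.57   2.936 -4.096] turn [0.009 0.014 1.255]
```

Emit:
{"fn": "move_arm", "kwargs": {"motion": [[[0,0,-0.3],[0,0,0],0],[[0,0,-0.9],[0,0,0],0],[[0,0,-1.6],[0,0,0],0],[[0.5,0.3,-2.3],[0,0,0.2],0],[[1.1,0.7,-3],[0,0,0.5],0],[[1.9,1.2,-3.6],[0,0.5,0.8],0],[[2.7,1.7,-4.1],[0,1,1.2],0],[[3.5,2.2,-4.1],[0,1.6,1.2],0],[[4.2,2.7,-4.1],[0,2.1,1.2],0],[[4.6,2.9,-4.1],[0,2.5,1.2],0]]}}

```text
time_s: 5.45
eef_pos: [0.5467, 0.0638, 0.3001]
eef_rot: [-0.144, 0.624, 0.762, 0.099]
wrist_force: [0.5, -0.1, -1.9]
opening: 0.18
```

Emit:
{"fn": "move_arm", "kwargs": {"motion": [[[0,0,0],[0,0,0],0],[[0,0,0],[0,0,0],0]]}}

```text
time_s: 5.7
eef_pos: [0.5467, 0.0607, 0.2996]
eef_rot: [-0.142, 0.625, 0.761, 0.098]
wrist_force: [-0.2, 0.1, -2.7]
opening: 0.177
```

```bash
python3 - <<'E'
from h import *
o=monitor.get_obs(); c=cal("wrist"); np.savez("w2.npz",K=c[0],D=c[1],E=c[2]); im=viewer.camera("wrist"); cv2.imwrite("pics/w2.png",im)
print(o["time_s"],o["eef_pos"].round(4),o["opening"],o["wrist_force"].round(1))
for t in("dock","catch"):
    for r in spotter.search_frame("wrist",t): print(t,r["score"],np.array(r["centre"])*[640,400])
E
```

```text
5.7 [0.5467 0.0607 0.2996] 0.17742291489520734 [-0.2  0.1 -2.7]
dock 0.76 [385.408 111.48 ]
catch 0.46 [321.728 121.2  ]
catch 0.37 [390.912 111.68 ]
```

View pics/w2.png

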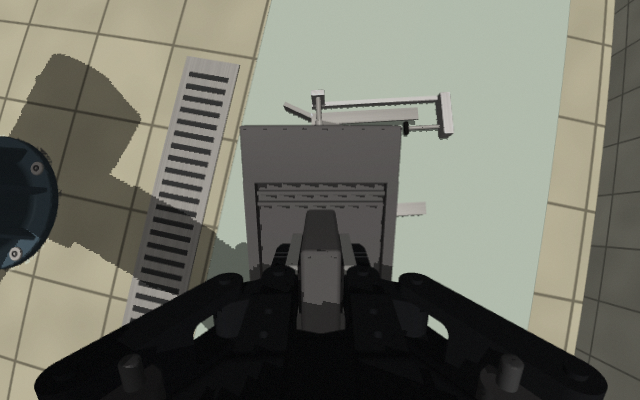

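Emit:
{"fn": "move_arm", "kwargs": {"motion": [[[-0.2,-0.7,-0.2],[0,0,0],0],[[-0.5,-1.5,-0.4],[0,0,0],0],[[-0.7,-2.2,-0.5],[0,0,0],0],[[-0.7,-2.2,-0.5],[0,0,0],0],[[-0.7,-2.2,-0.5],[0,0,0],0]]}}

```text
time_s: 6.48
eef_pos: [0.4283, -0.0142, 0.3174]
eef_rot: [-0.142, 0.625, 0.761, 0.099]
wrist_force: [0.4, -0.6, -2.3]
opening: 0.18
```

```bash
python3 - <<'E'
from h import *
o=monitor.get_obs(); c=cal("wrist"); np.savez("w3.npz",K=c[0],D=c[1],E=c[2]); im=viewer.camera("wrist"); cv2.imwrite("pics/w3.png",im)
print(o["time_s"],o["eef_pos"].round(4),o["opening"],o["wrist_force"].round(1))
cv2.imwrite("pics/w3c.png",cv2.resize(im[20:260,320:640],(800,600),interpolation=cv2.INTER_CUBIC))
E
```

```text
6.475 [ 0.4283 -0.0142  0.3174] 0.18038664412029157 [ 0.4 -0.6 -2.3]
```

View pics/w3c.png

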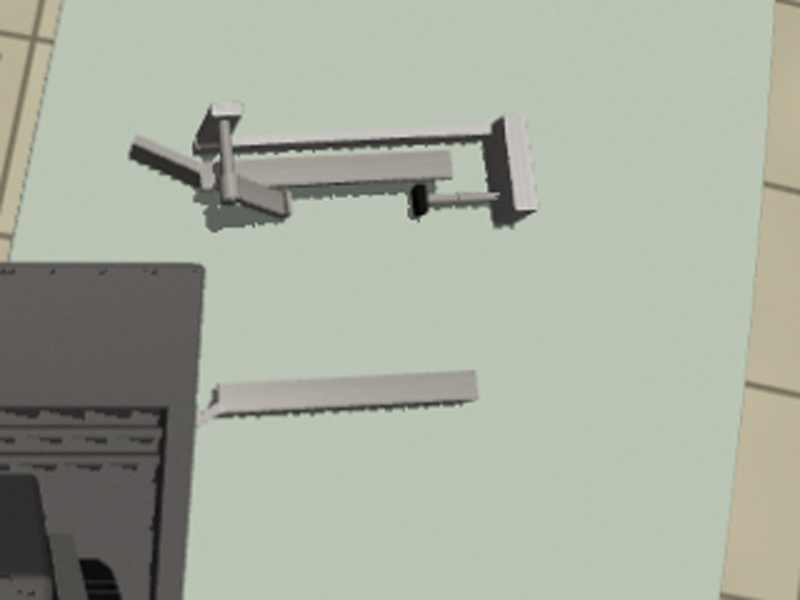

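The crop shows the runners clearly. The right lip runs from (217,385) to (476,371), the left lip ends at (452,178), the catch tongue is at (255,192) and the black buffer at (418,200). I'll fit the dock pose from these points.

```bash
cat > fit.py <<'E'
from h import *
from scipy.optimize import least_squares
d=np.load("w3.npz"); c=(d["K"],d["D"],d["E"])
S=lambda u:np.array(u,float)/2.5+[320,20]
pts=[((217,385),(0,-58,18)),((476,371),(150,-58,18)),((452,180),(150,58,18)),]
def W(p,m):
    m=np.array(m,float).reshape(-1,3)/1000; a=R.from_euler("z",p[2]); return a.apply(m)+[p[0],p[1],.030]
f=lambda p:np.concatenate([(proj("wrist",W(p,m),c)[0]-S(u)) for u,m in pts])
s=least_squares(f,[.5,.23,.19]); print(s.x,s.fun.round(2))
for u,m in pts: print(m,back("wrist",[S(u)],.048,c)[0].round(4))
for nm,u,z in [("bufface lo",(411,200),.042),("pivot",(229,188),.064),("R far out",(478,400),.048),("tip L",(133,137),.048)]:
    w=back("wrist",[S(u)],z,c)[0]; print(nm,(R.from_euler("z",-s.x[2]).apply(w-[s.x[0],s.x[1],.03])*1000).round(1))
im=cv2.imread("pics/w3c.png")
def ln(m,col):
    q=((proj("wrist",W(s.x,m),c)-[320,20])*2.5).astype(int); cv2.polylines(im,[q.reshape(-1,1,2)],False,col,1)
for y in(58,-58):
    ln([(0,y,18),(150,y,18)],(0,0,255)); ln([(0,y*67/58,0),(150,y*67/58,0)],(255,0,0)); ln([(0,y*67/58,0),(-38,y*78.5/58,0)],(0,200,0))
cv2.imwrite("pics/w3f.png",im)
np.save("dock.npy",s.x)
E
python3 fit.py
```

```text
[0.51095297 0.15113543 0.25409209] [-0.05  0.24 -0.24  0.28  0.3  -0.56]
(0, -58, 18) [0.5255 0.0954 0.048 ]
(150, -58, 18) [0.671  0.1332 0.048 ]
(150, 58, 18) [0.6412 0.244  0.048 ]
bufface lo [126.9  48.5  12. ]
pivot [11.6 52.  34. ]
R far out [149.7 -74.5  18. ]
tip L [-37.3  93.8  18. ]
```

View pics/w3f.png

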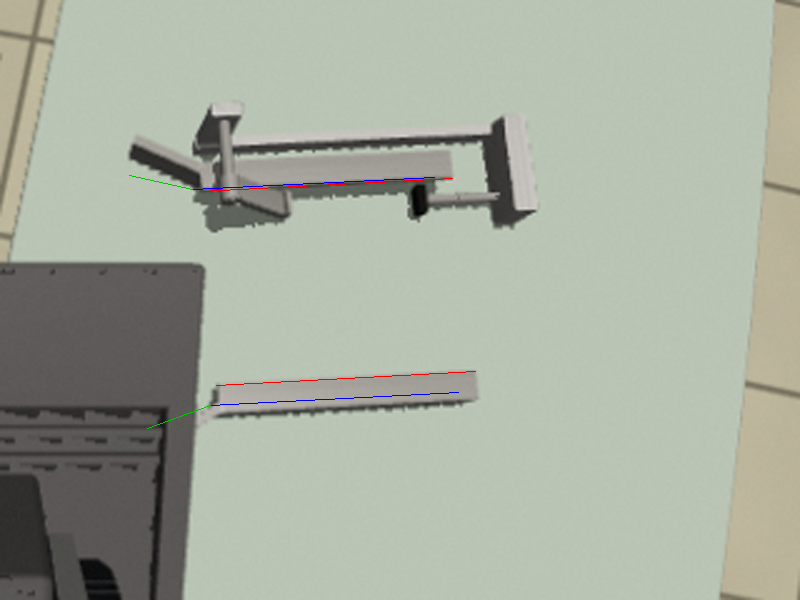

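```bash
python3 - <<'E'
from h import *
p=np.load("dock.npy"); im=cv2.imread("pics/top0.png"); i2=cv2.imread("pics/scene0.png")
def W(m):
    return R.from_euler("z",p[2]).apply(np.array(m,float).reshape(-1,3)/1000)+[p[0],p[1],.030]
out=[]
for n,im,o,s in(("top",im,(165,115),7),("scene",i2,(370,125),7)):
    im=cv2.resize(im[o[1]:o[1]+75,o[0]:o[0]+90 if n=="top" else o[0]+100],None,fx=s,fy=s,interpolation=cv2.INTER_CUBIC) if n=="top" else cv2.resize(im[o[1]:o[1]+75,o[0]:o[0]+100],None,fx=s,fy=s,interpolation=cv2.INTER_CUBIC)
    for y in(58,-58,74.5,-74.5):
        q=((proj(n,W([(0,y,18),(150,y,18)]))-o)*s+s/2).astype(int); cv2.line(im,tuple(map(int,q[0])),tuple(map(int,q[1])),(0,0,255),1)
    out.append(cv2.resize(im,None,fx=.57,fy=.57))
cv2.imwrite("pics/chk.png",np.hstack(out))
E
```

```text
(no output)
```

View pics/chk.png

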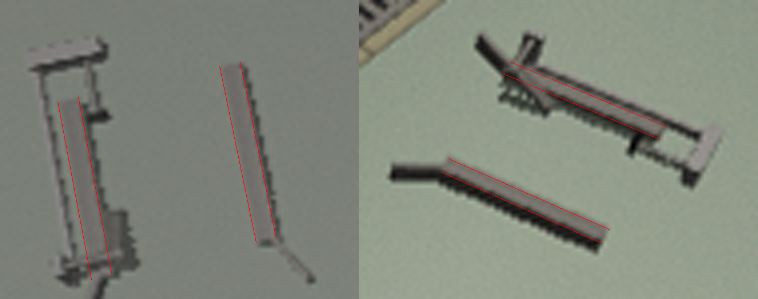

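```bash
python3 - <<'E'
from h import *
K0=None
# camera in tool (fixed), from first reading
for npz,tcp,q,px in (("w2.npz",[.5467,.0607,.2996],[-.142,.625,.761,.098],[(240.5,126),(401,125.5)]),("w3.npz",[.4283,-.0142,.3174],[-.142,.625,.761,.099],[(402,125.2)])):
    d=np.load(npz); E=np.eye(4); A=rot(q); E[:3,:3]=A.inv().as_matrix()@d["E"][:3,:3]; E[:3,3]=A.inv().apply(d["E"][:3,3]-tcp)
    print((back("",px,.0126,(d["K"],d["D"],E))*1000).round(1))
p=np.load("dock.npy"); x=np.array([np.cos(p[2]),np.sin(p[2])])
o=monitor.get_obs()
for off,z in((-.050,.12),(-.050,.056),(-.05,.055)):
    t=p[:2]+off*x; plan([*t,z],p[2]+np.pi/2,o)
d=np.load("w3.npz"); w=back("wrist",[np.array([288,212])/2.5+[320,20]],.033,(d["K"],d["D"],d["E"]))[0]
print("tip",R.from_euler("z",-p[2]).apply(w-[p[0],p[1],.03])*1000)
E
```

```text
[[ 64.1 -38.3  12.6]
 [ 64.5  39.8  12.6]]
[[64.6 40.4 12.6]]
shift [1.128 1.155 3.871] turn [-0.132 -2.49  -0.412]
shift [0.765 1.185 4.874] turn [-0.132 -2.49  -0.412]
shift [0.759 1.186 4.889] turn [-0.132 -2.49  -0.412]
tip [55.98436595 48.3354295   3.        ]
```

Emit:
{"fn": "move_arm", "kwargs": {"motion": [[[0.1,0.2,0.3],[0,-0.8,-0.1],0],[[0.3,0.4,0.8],[0,-1.6,-0.3],0],[[0.5,0.7,1.4],[-0.1,-2.49,-0.41],0],[[0.7,0.9,2],[-0.13,-2.49,-0.41],0],[[0.9,1.1,2.6],[-0.13,-2.49,-0.41],0],[[1.05,1.15,3.2],[-0.13,-2.49,-0.41],0],[[1.13,1.15,3.6],[-0.13,-2.49,-0.41],0],[[1.13,1.15,3.87],[-0.13,-2.49,-0.41],0],[[1.13,1.15,3.87],[-0.13,-2.49,-0.41],0],[[1.13,1.15,3.87],[-0.13,-2.49,-0.41],0]]}}

```text
time_s: 7.78
eef_pos: [0.4624, 0.1387, 0.1207]
eef_rot: [-0.0, 0.612, 0.791, 0.0]
wrist_force: [-0.1, 0.0, -1.6]
opening: 0.18
```

```bash
cat > st.py <<'E'
from h import *
p=np.load("dock.npy"); o=monitor.get_obs(); A=rot(o["eef_rot"]); z=A.as_matrix()
print(round(o["time_s"],2),"dock mm",((R.from_euler("z",-p[2]).apply(o["eef_pos"]-[p[0],p[1],0]))*1000).round(1),"yaw err",round(np.arctan2(z[1,0],z[0,0])-np.pi/2-p[2],4),"tilt",z[:2,2].round(4),"F dock",R.from_euler("z",-p[2]).apply(o["wrist_force"]).round(1),round(o["opening"],3))
E
python3 st.py; python3 -c "
from h import *
p=np.load('dock.npy');x=np.array([np.cos(p[2]),np.sin(p[2])]);t=p[:2]-.05*x
plan([*t,.0553],p[2]+np.pi/2)"
```

```text
7.78 dock mm [-5.010e+01  1.000e-01  1.207e+02] yaw err 0.0001 tilt [0.0001 0.0002] F dock [-0.1  0.1 -1.6] 0.18
shift [-0.002  0.002  1.089] turn [ 0.001 -0.001  0.001]
```

Emit:
{"fn": "move_arm", "kwargs": {"motion": [[[0,0,0.4],[0,0,0],0],[[0,0,0.8],[0,0,0],0],[[0,0,1.0],[0,0,0],0],[[0,0,1.06],[0,0,0],0],[[0,0,1.09],[0,0,0],0],[[0,0,1.09],[0,0,0],0],[[0,0,1.09],[0,0,0],0]]}}

```text
time_s: 8.65
eef_pos: [0.4618, 0.1389, 0.055]
eef_rot: [-0.0, 0.612, 0.791, 0.0]
wrist_force: [-0.6, 1.1, -2.5]
opening: 0.176
```

```bash
python3 st.py
```

```text
8.65 dock mm [-50.6   0.5  55. ] yaw err 0.0003 tilt [-0.0003  0.0002] F dock [-0.3  1.2 -2.5] 0.176
```

Emit:
{"fn": "move_arm", "kwargs": {"motion": [[[0,0,0],[0,0,0],26],[[0,0,0],[0,0,0],26],[[0,0,0],[0,0,0],26],[[0,0.05,0],[0,0,0],26],[[0,0.1,0],[0,0,0],26],[[0,0.15,0],[0,0,0],26],[[0,0.2,0],[0,0,0],26]]}}

```text
time_s: 9.52
eef_pos: [0.473, 0.1419, 0.0543]
eef_rot: [-0.001, 0.612, 0.791, -0.001]
wrist_force: [-2.1, -0.4, 1.3]
opening: 0.262
```

Emit:
{"fn": "move_arm", "kwargs": {"motion": [[[0,0.05,0],[0,0,0],26],[[0,0.1,0],[0,0,0],26],[[0,0.15,0],[0,0,0],26],[[0,0.2,0],[0,0,0],26],[[0,0.25,0],[0,0,0],26],[[0,0.3,0],[0,0,0],26],[[0,0.35,0],[0,0,0],26]]}}

```text
time_s: 10.4
eef_pos: [0.4935, 0.1472, 0.0544]
eef_rot: [-0.001, 0.612, 0.791, -0.0]
wrist_force: [-1.2, -0.1, -1.5]
opening: 0.262
```

```bash
python3 st.py; python3 - <<'E'
from h import *
im=viewer.camera("wrist"); cv2.imwrite("pics/w4.png",im)
E
```

```text
10.4 dock mm [-17.9   0.6  54.4] yaw err 0.0002 tilt [-0.0013  0.0002] F dock [-1.2  0.2 -1.5] 0.262
```

View pics/w4.png

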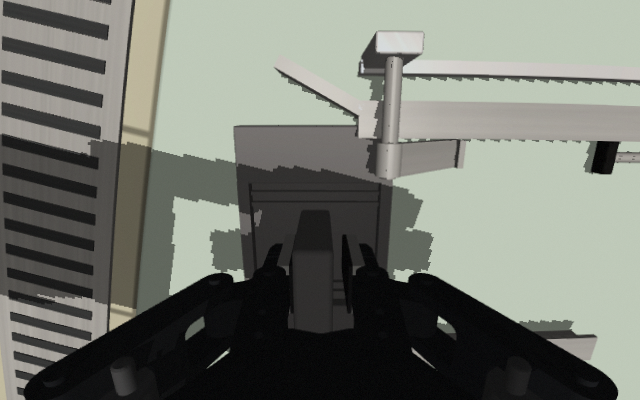

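The picture shows the tray square between the guides with its front edge at x≈393, short of the tongue (400–460,160). The rear pad is on the handle and nothing is jammed.

Emit:
{"fn": "move_arm", "kwargs": {"motion": [[[0,0.04,0],[0,0,0],26],[[0,0.08,0],[0,0,0],26],[[0,0.12,0],[0,0,0],26],[[0,0.16,0],[0,0,0],26],[[0,0.2,0],[0,0,0],26],[[0,0.24,0],[0,0,0],26],[[0,0.28,0],[0,0,0],26],[[0,0.32,0],[0,0,0],26],[[0,0.36,0],[0,0,0],26],[[0,0.4,0],[0,0,0],26]]}}

```text
time_s: 11.7
eef_pos: [0.5166, 0.1532, 0.0543]
eef_rot: [-0.001, 0.612, 0.791, -0.0]
wrist_force: [-2.8, -1.5, 1.7]
opening: 0.263
```

Emit:
{"fn": "move_arm", "kwargs": {"motion": [[[0,0.04,0],[0,0,0],26],[[0,0.08,0],[0,0,0],26],[[0,0.12,0],[0,0,0],26],[[0,0.16,0],[0,0,0],26],[[0,0.2,0],[0,0,0],26],[[0,0.24,0],[0,0,0],26],[[0,0.28,0],[0,0,0],26],[[0,0.32,0],[0,0,0],26],[[0,0.36,0],[0,0,0],26],[[0,0.4,0],[0,0,0],26]]}}

```text
time_s: 12.95
eef_pos: [0.5399, 0.1593, 0.0543]
eef_rot: [-0.001, 0.612, 0.791, -0.0]
wrist_force: [-1.5, -0.2, 1.3]
opening: 0.26
```

```bash
python3 st.py
```

```text
12.95 dock mm [30.1  0.6 54.3] yaw err 0.0002 tilt [-0.0013  0.0002] F dock [-1.5  0.1  1.3] 0.26
```

Emit:
{"fn": "move_arm", "kwargs": {"motion": [[[0,0.04,0],[0,0,0],26],[[0,0.08,0],[0,0,0],26],[[0,0.12,0],[0,0,0],26],[[0,0.16,0],[0,0,0],26],[[0,0.2,0],[0,0,0],26],[[0,0.24,0],[0,0,0],26],[[0,0.28,0],[0,0,0],26],[[0,0.32,0],[0,0,0],26],[[0,0.36,0],[0,0,0],26],[[0,0.4,0],[0,0,0],26]]}}

```text
time_s: 14.2
eef_pos: [0.5631, 0.1653, 0.0544]
eef_rot: [-0.001, 0.612, 0.791, -0.0]
wrist_force: [-2.3, -0.8, -0.8]
opening: 0.261
```

Emit:
{"fn": "move_arm", "kwargs": {"motion": [[[0,0.04,0],[0,0,0],26],[[0,0.08,0],[0,0,0],26],[[0,0.12,0],[0,0,0],26],[[0,0.16,0],[0,0,0],26],[[0,0.2,0],[0,0,0],26],[[0,0.24,0],[0,0,0],26],[[0,0.28,0],[0,0,0],26],[[0,0.3,0],[0,0,0],26],[[0,0.3,0],[0,0,0],26]]}}

```text
time_s: 15.32
eef_pos: [0.5807, 0.1699, 0.0544]
eef_rot: [-0.0, 0.612, 0.791, -0.0]
wrist_force: [-0.6, 0.1, -0.7]
opening: 0.263
```

```bash
python3 st.py; python3 - <<'E'
from h import *
im=viewer.camera("wrist"); cv2.imwrite("pics/w5.png",im)
E
```

```text
15.32 dock mm [72.2  0.6 54.4] yaw err 0.0002 tilt [-0.0008  0.0003] F dock [-0.5  0.2 -0.7] 0.263
```

View pics/w5.png

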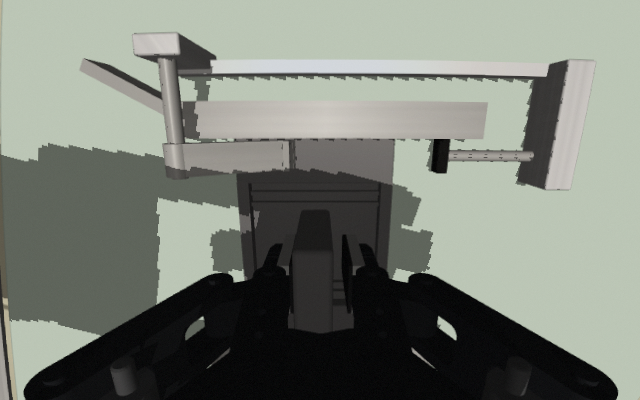

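The catch rides on the tray with its tip at (290,155). The front edge (394) is about 20 mm short of the buffer (433). Contact should come near TCP 92 mm and latching near 102 mm.

Emit:
{"fn": "move_arm", "kwargs": {"motion": [[[0,0.04,0],[0,0,0],26],[[0,0.08,0],[0,0,0],26],[[0,0.12,0],[0,0,0],26],[[0,0.16,0],[0,0,0],26],[[0,0.2,0],[0,0,0],26],[[0,0.24,0],[0,0,0],26],[[0,0.27,0],[0,0,0],26],[[0,0.27,0],[0,0,0],26]]}}

```text
time_s: 16.38
eef_pos: [0.5965, 0.174, 0.0543]
eef_rot: [-0.0, 0.612, 0.791, -0.0]
wrist_force: [-0.4, 0.2, -0.2]
opening: 0.258
```

Emit:
{"fn": "move_arm", "kwargs": {"motion": [[[0,0.02,0],[0,0,0],26],[[0,0.04,0],[0,0,0],26],[[0,0.06,0],[0,0,0],26],[[0,0.08,0],[0,0,0],26],[[0,0.1,0],[0,0,0],26],[[0,0.1,0],[0,0,0],26]]}}

```text
time_s: 17.12
eef_pos: [0.6021, 0.1754, 0.0543]
eef_rot: [-0.001, 0.612, 0.791, -0.0]
wrist_force: [-3.6, -0.4, 1.8]
opening: 0.26
```

```bash
python3 st.py
```

```text
17.12 dock mm [94.3  0.6 54.3] yaw err 0.0002 tilt [-0.0011  0.0002] F dock [-3.6  0.6  1.8] 0.26
```

Emit:
{"fn": "move_arm", "kwargs": {"motion": [[[0,0.02,0],[0,0,0],26],[[0,0.04,0],[0,0,0],26],[[0,0.06,0],[0,0,0],26],[[0,0.07,0],[0,0,0],26],[[0,0.07,0],[0,0,0],26]]}}

```text
time_s: 17.75
eef_pos: [0.6047, 0.1757, 0.0542]
eef_rot: [-0.001, 0.612, 0.791, -0.002]
wrist_force: [-7.5, -4.7, 6.1]
opening: 0.26
```

```bash
python3 st.py
```

```text
17.75 dock mm [96.9  0.2 54.2] yaw err 0.0006 tilt [-0.0045 -0.0012] F dock [-8.4 -2.7  6.1] 0.26
```

Pushing loosely against the off-centre buffer twists the tray on the walls (Fy and Fz are growing). I'll back off a little and grip firmly, so the arm carries the moment.

Emit:
{"fn": "move_arm", "kwargs": {"motion": [[[0,-0.03,0],[0,0,0],26],[[0,-0.06,0],[0,0,0],26],[[0,-0.1,0],[0,0,0],26],[[0,-0.13,0],[0,0,0],26],[[0,-0.13,0],[0,0,0],26],[[0,-0.13,0],[0,0,0],22],[[0,-0.13,0],[0,0,0],18],[[0,-0.13,0],[0,0,0],0],[[0,-0.13,0],[0,0,0],0]]}}

```text
time_s: 18.88
eef_pos: [0.5988, 0.1746, 0.0546]
eef_rot: [-0.0, 0.612, 0.791, 0.0]
wrist_force: [1.3, 0.6, 1.8]
opening: 0.179
```

```bash
python3 st.py
```

```text
18.88 dock mm [91.   0.6 54.6] yaw err 0.0002 tilt [-0.0004  0.0004] F dock [1.4 0.3 1.8] 0.179
```

Emit:
{"fn": "move_arm", "kwargs": {"motion": [[[0,0.02,0],[0,0,0],0],[[0,0.04,0],[0,0,0],0],[[0,0.06,0],[0,0,0],0],[[0,0.07,0],[0,0,0],0],[[0,0.07,0],[0,0,0],0]]}}

```text
time_s: 19.5
eef_pos: [0.6, 0.1748, 0.0549]
eef_rot: [-0.002, 0.611, 0.791, -0.003]
wrist_force: [-12.7, -4.1, 14.5]
opening: 0.176
```

```bash
python3 st.py
```

```text
19.5 dock mm [92.2  0.6 54.9] yaw err 0.0009 tilt [-0.0072 -0.0016] F dock [-13.3  -0.8  14.5] 0.176
```

The push leans the arm forward and presses the tray's front edge into the shelf (Fz 14 N). I'll back off, pitch the tray up slightly and lift a touch, then push again.

Emit:
{"fn": "move_arm", "kwargs": {"motion": [[[0,-0.04,0],[0,0,0],0],[[0,-0.07,0],[0,0,0],0],[[0,-0.07,-0.01],[-0.03,0,0],0],[[0,-0.05,-0.01],[-0.05,0,0],0],[[0,-0.03,-0.01],[-0.05,0,0],0],[[0,-0.03,-0.01],[-0.05,0,0],0]]}}

```text
time_s: 20.25
eef_pos: [0.5991, 0.1747, 0.0546]
eef_rot: [0.0, 0.612, 0.791, 0.001]
wrist_force: [-5.2, -1.9, 7.1]
opening: 0.178
```

```bash
python3 st.py
```

```text
20.25 dock mm [91.3  0.7 54.6] yaw err 0.0005 tilt [0.0013 0.001 ] F dock [-5.5 -0.5  7.1] 0.178
```

Emit:
{"fn": "move_arm", "kwargs": {"motion": [[[0,0,-0.02],[0,0,0],0],[[0,0,-0.02],[0,0,0],0],[[0,0.01,-0.02],[0,0,0],0],[[0,0.02,-0.02],[0,0,0],0],[[0,0.02,-0.02],[0,0,0],0]]}}

```text
time_s: 20.88
eef_pos: [0.6012, 0.1754, 0.0555]
eef_rot: [0.001, 0.612, 0.791, 0.002]
wrist_force: [-3.4, -0.8, -4.3]
opening: 0.18
```

```bash
python3 st.py
```

```text
20.88 dock mm [93.4  0.8 55.5] yaw err 0.0004 tilt [0.0037 0.0018] F dock [-3.5  0.1 -4.3] 0.18
```

Emit:
{"fn": "move_arm", "kwargs": {"motion": [[[0,0.015,0.003],[0,0,0],0],[[0,0.03,0.003],[0,0,0],0],[[0,0.04,0.003],[0,0,0],0],[[0,0.04,0.003],[0,0,0],0]]}}

```text
time_s: 21.38
eef_pos: [0.6035, 0.1759, 0.0555]
eef_rot: [0.001, 0.612, 0.791, 0.002]
wrist_force: [-5.0, -2.5, -3.1]
opening: 0.179
```

```bash
python3 st.py
```

```text
21.38 dock mm [95.8  0.7 55.5] yaw err 0.0005 tilt [0.0036 0.0016] F dock [-5.4 -1.1 -3.1] 0.179
```

Emit:
{"fn": "move_arm", "kwargs": {"motion": [[[0,0.015,0.001],[0,0,0],0],[[0,0.03,0.001],[0,0,0],0],[[0,0.045,0.001],[0,0,0],0],[[0,0.055,0.001],[0,0,0],0],[[0,0.055,0.001],[0,0,0],0]]}}

```text
time_s: 22.0
eef_pos: [0.6062, 0.1765, 0.0555]
eef_rot: [0.001, 0.611, 0.791, 0.001]
wrist_force: [-8.2, -2.9, -2.0]
opening: 0.179
```

```bash
python3 st.py
```

```text
22.0 dock mm [98.6  0.7 55.5] yaw err 0.0008 tilt [0.0024 0.0012] F dock [-8.7 -0.8 -2. ] 0.179
```

Emit:
{"fn": "move_arm", "kwargs": {"motion": [[[0,0.015,0],[0,0,0],0],[[0,0.03,0],[0,0,0],0],[[0,0.04,0],[0,0,0],0],[[0,0.04,0],[0,0,0],0]]}}

```text
time_s: 22.5
eef_pos: [0.6081, 0.177, 0.0555]
eef_rot: [0.0, 0.611, 0.791, 0.001]
wrist_force: [-8.7, -3.5, -0.8]
opening: 0.182
```

```bash
python3 st.py; python3 - <<'E'
from h import *
im=viewer.camera("wrist"); cv2.imwrite("pics/w6.png",im)
E
```

```text
22.5 dock mm [100.5   0.6  55.5] yaw err 0.0009 tilt [0.0015 0.0009] F dock [-9.2 -1.2 -0.8] 0.182
```

View pics/w6.png

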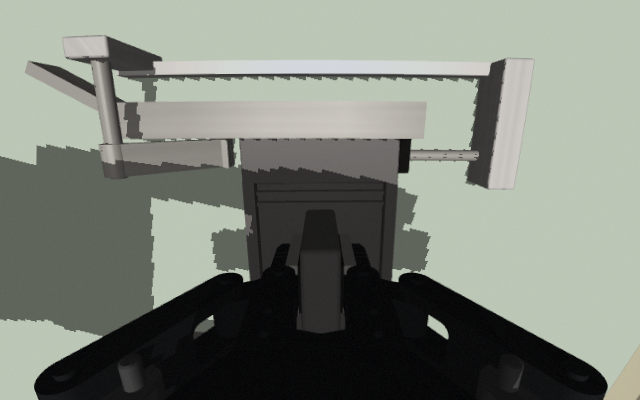

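The tongue's tip (233,152) now lies behind the tray's rear edge (242), so the catch has dropped. I'll ease back gripped, then level and release.

Emit:
{"fn": "move_arm", "kwargs": {"motion": [[[0,-0.02,0],[0,0,0],0],[[0,-0.04,0],[0,0,0],0],[[0,-0.06,0.005],[0.02,0,0],0],[[0,-0.08,0.01],[0.05,0,0],0],[[0,-0.08,0.012],[0.05,0,0],0]]}}

```text
time_s: 23.18
eef_pos: [0.6048, 0.1762, 0.0556]
eef_rot: [-0.001, 0.612, 0.791, -0.001]
wrist_force: [-6.2, -1.8, -0.1]
opening: 0.18
```

```bash
python3 st.py
```

```text
23.18 dock mm [97.2  0.6 55.6] yaw err 0.0005 tilt [-0.0021  0.    ] F dock [-6.4 -0.1 -0.1] 0.18
```

Spring force is falling as expected. Opening slightly lets the tray seat on the catch.

Emit:
{"fn": "move_arm", "kwargs": {"motion": [[[0,-0.02,0],[0,0,0],20],[[0,-0.04,0],[0,0,0],22],[[0,-0.06,0],[0,0,0],24],[[0,-0.06,0],[0,0,0],30],[[0,-0.06,0],[0,0,0],36],[[0,-0.06,0],[0,0,0],36],[[0,-0.06,0],[0,0,0],36]]}}

```text
time_s: 24.05
eef_pos: [0.6016, 0.1753, 0.0551]
eef_rot: [-0.001, 0.612, 0.791, -0.0]
wrist_force: [-0.6, 0.4, -0.2]
opening: 0.358
```

```bash
python3 st.py; python3 - <<'E'
from h import *
im=viewer.camera("wrist"); cv2.imwrite("pics/w7.png",im)
E
```

```text
24.05 dock mm [93.9  0.6 55.1] yaw err 0.0002 tilt [-0.0013  0.0002] F dock [-0.5  0.6 -0.2] 0.358
```

View pics/w7.png

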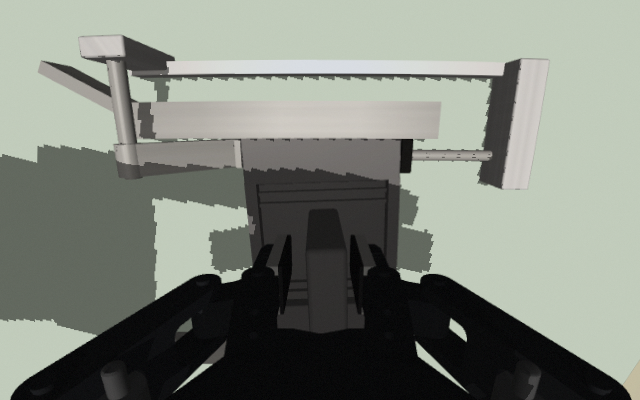

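The tray rests on the dropped catch (tip 240, rear edge 243) with the buffer still touching its front edge, and both pads are clear of the handle. Lifting away.

Emit:
{"fn": "move_arm", "kwargs": {"motion": [[[0,0,-0.2],[0,0,0],36],[[0,0,-0.5],[0,0,0],36],[[0,0,-1],[0,0,0],36],[[0,0,-1.6],[0,0,0],36],[[0,0,-2.2],[0,0,0],36],[[0,0,-2.8],[0,0,0],36],[[0,0,-2.8],[0,0,0],36]]}}

```text
time_s: 24.98
eef_pos: [0.6043, 0.1756, 0.2291]
eef_rot: [0.003, 0.612, 0.791, 0.003]
wrist_force: [0.6, 0.7, -0.1]
opening: 0.362
```

```bash
python3 st.py; python3 - <<'E'
from h import *
c=cal("wrist"); im=viewer.camera("wrist"); cv2.imwrite("pics/w8.png",im)
p=np.load("dock.npy")
for r in spotter.outline_of("wrist","tray")[:1]:
    k=max(cv2.findContours(r["region"].astype(np.uint8),0,1)[0],key=cv2.contourArea).reshape(-1,2)
    w=R.from_euler("z",-p[2]).apply(back("wrist",k,.042,c)-[p[0],p[1],.03])*1000; print(r["score"],w.min(0),w.max(0))
cv2.imwrite("pics/w8c.png",im[0:300])
E
```

```text
24.98 dock mm [9.650e+01 2.000e-01 2.291e+02] yaw err 0.0004 tilt [0.008  0.0011] F dock [ 0.8  0.5 -0.1] 0.362
0.86 [ 55.82273227 -55.83279409  12.        ] [137.68133759  58.87275288  12.        ]
```

View pics/w8.png

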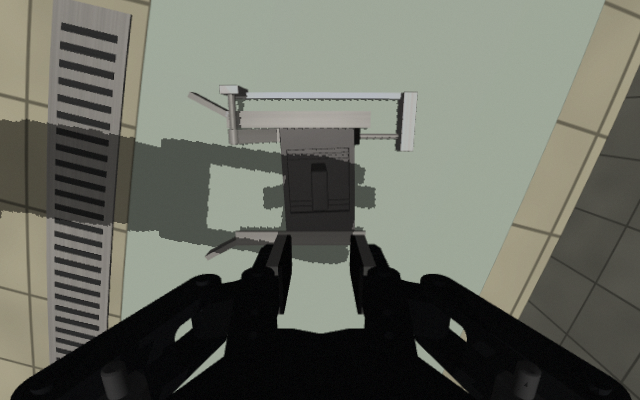

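```bash
python3 -c "
from h import *
print(workorder.hand_in())"
```

```text
the job is handed in; nothing more can be done
None
```

I gripped the grey tray by its handle and set it in the mouth of the runners. I slid it under the catch and pressed the buffer in to about 9 N until the catch dropped. Then I eased it back onto the catch, opened the fingers, lifted clear and handed the job in at about 25 s. No verdict was reported.

**Last checks**
- **Tray position:** its edges run from about 56 to 138 mm in, so its origin is near 96 mm, past the required 68 mm.
- **Catch:** the pictures show its tip just behind the tray's rear edge and the buffer touching the front. I judged it dropped from the pictures, because I had no reading of its angle.
- **Robot:** the fingers are clear of everything and the wrist force is about 0.
- **Bystanders:** I did not re-measure them at the end; the arm never went near them.

**What went wrong on the way:** the arm leaned under load and pressed the tray's front edge into the shelf, with about 13 N forward and 14 N up at the wrist. I backed off, tilted the tray up slightly and lifted it a touch. After that the force rose with the buffer spring as expected. I had no direct reading of the tray-to-dock force; the highest horizontal wrist force I saw was about 13 N, below the 20 N limit.

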